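# Set the portion stop to the red tab

## Task

Set the meat portioning gauge for the next batch: swing its clamp lever wide open to free the carriage, slide the carriage until its black pointer stands at the red tab (not the blue one), then swing the lever fully home again so that the stop is locked there. Let go of everything at the end.

Things in the scene. Friction and masses are not known exactly. Their poses are not given: they have to be found in the camera images.
- clamp_lever (a joint): black clamp lever on the aluminium carriage of the gauge (grey base 120 x 270 x 10 mm, steel rail along it). Turns about an upright axis, stays where left, needs 2 to 3 N at the knob. 0 = locked: points along the rail, to the pointer's +y (left). 1.57 (stop) = wide open: points to the pointer's -x, toward the robot; opens counter-clockwise from above. At 0 the brake holds 25 N; free above 0.7.
- lever_knob (a point): centre of the upright orange knob at the lever's end, 82 mm above the worktop; knob 20 mm in diameter, top at 96 mm above the worktop, the flat lever arm below it tops at 55 mm (keep the fingertips above that). The knob is free to spin on its own upright pin. It moves on a circle of 50 mm radius about the lever's axis, which stands at x = +65 mm, y = +12 mm in the pointer's frame.
- pointer (a point): tip of the thin black pointer on the robot's side of the carriage, 13.5 mm above the worktop; x points across the rail, away from the robot, y along the rail to the left, z up. The carriage slides 180 mm along y with about 6 N when free; its block is 56 mm across, 60 mm along the rail, top 42 mm above the worktop.
- stop_plate (a point): middle of the upper part of the green upright stop plate fixed on the carriage, 83 mm above the worktop; axes as the pointer's. The plate is 12 mm thick along y, 40 mm wide along x, top 97 mm above the worktop: grip its upper 30 mm across the 12 mm, or push it, to slide the carriage. It lies at x = +65 mm, y = -18 mm from the pointer. Below 56 mm it reaches 30 mm further to +x.
- red_tab: red tab, 14 x 10 x 5 mm (x, y, z), fixed on the base's edge nearest the robot; a like blue tab stands elsewhere on that edge. Origin at the middle of its underside, 10 mm above the worktop; x across the rail, away from the robot, y along it to the left. The pointer is at the tab when both have the same place along y; its tip is then 11 mm from the tab's origin in +x.

How it is judged (in metres and radians):
On the way, in this order (a step that is already met when the one before it is completed fails the run):
1. the clamp lever has been swung open (past 0.9 rad) (value of joint clamp_lever above 0.9 rad), for 0.1 s.
2. the pointer stands within 10 mm of the red tab's middle along the rail while the lever is open (y of pointer in the frame of red_tab between -0.01 and 0.01 m and value of joint clamp_lever above 0.7 rad), for 0.2 s.
At the end, for the whole second after the job is handed in: The pointer stands within 10 mm of the red tab's middle along the rail and the clamp lever is closed to within 0.2 rad of its locked position (y of pointer in the frame of red_tab between -0.01 and 0.01 m and value of joint clamp_lever below 0.2 rad); the robot touches nothing.
It also fails if it takes over 64 s, if anything falls off the work surface, if the arm or the gripper's body presses on something with over 40 N, if the wrist force passes 120 N, or if a joint passes its speed limit or range.

## Robot

A 6-joint arm with a two-finger parallel gripper is mounted at the origin on a cart in front of the work surface, level with it; the furniture and walls round the work are solid. World frame = base frame: x ahead of the robot, y to its left, z up, the work surface at z = 0. Lengths are in m, angles in degrees, forces in N, time in s.
With the tool pointing down it reaches from about 0.25 to 0.725 m from the base axis. Payload 9.7 kg.
Tool frame: the origin (TCP) lies at the very end of the fingers, on their centre line; the grasp point (between the pads) lies 19 mm behind it; z points along the fingers, y is the line along which they close (so a half turn about z gives the same grasp; the last joint's range is limited). The gripper opens to 85 mm and grips with 20 to 120 N. Pads are 22 mm wide; open, the fingers measure 114 mm over their backs; the gripper's body (76 mm by 85 mm) begins 54 mm behind the grasp point. The pads swing forward as they close: fully open they stand 13 mm farther back than shut.
Start: joints at [-69.385, 4.979, 10.078, 95.1, 0, 90], TCP at [0.194, -0.515, 0.231] pointing down, gripper open.
Joint ranges: [-179.16, 179.16], [-48.56, 103.87], [-65.8, 70.77], [-126.05, 130.52], [-82.76, 87.17], [-180, 180]. Speed limits (degrees/s): [127.2, 127.2, 147.25, 180, 180, 180].

## Interface

Orientations are given as [roll, pitch, yaw] about the fixed x, y, z axes, in that order (R = Rz(yaw) Ry(pitch) Rx(roll)).
In Python, from workcell import bot gives the robot as it stands.
- The arm moves only by the tool arm_command, never from a script. Its argument "series" is a list of rows, each a list of 4 numbers: the shift along the tool's x, y, z in m, then the turn about the tool's z in rad. A call has exactly 5 rows; each row is the pose to reach, as a shift and turn from the pose commanded when the call began, along the tool's axes at that moment; what a row does not reach only later rows make up. A row lasts 1/10 s, in which the tool goes at most 50 mm and 8.59 degrees, less where a joint would pass 70% of its speed; a pose out of reach is approached as far as the arm can. A call with a gripper value outside its range is refused whole. "hand" is the finger opening in m, from 0 to 0.0854, set as the call begins (left out, the last holds). The fingers move at their own pace and stop on an object; "grip_force" is the grip in N (left out, the last holds). Time passes only in rows, so rows that repeat a pose let the fingers close, or fill a call up. It gives the time, the measured TCP pose, the force, the opening and the grip force at its end, in the units of the state.
- bot.get_obs(): the state, without advancing time (a new reading comes with each control period).
- bot.camera(name): name is "side" or "top" or "wrist"; returns a dict with "color" (420x560x3 uint8, blue, green, red), "camera_matrix" (3x3 intrinsics, pixels), "xyz" and "orientation" of the camera in the world; the wrist camera has in their place "T_tool_cam" (4x4, takes a point from camera to tool coordinates, whose origin is the TCP and whose axes are the flange's). Camera axes: x right, y up, looking along -z (the intrinsics and any distortion apply to the point x, -y, -z); pixel columns grow to the right and rows downward; lengths in m; the calibration is good to about 2 mm. A picture is of the moment at which its call begins: read the wrist's pose just before it. There is no depth.
- bot.job_done(): hands the job in; it is judged then, once.
Trained networks look in the newest picture that a camera, given by its name, has taken for a name from the list of things; names that differ only in an ending like _2 or _b are one class to them, and where a whole thing is asked for, a point or a joint stands for the part that bears it (a point fixed in the world has none). Each returns a list of dicts, best first, with "confidence" (0 to 1); they miss things now and then, are a little off and sometimes report something else, mostly with a low value. They report only what shows in the picture. A call takes as long as a camera call.
- bot.find_in(camera, target): "location" ([column, row] in pixels, amid what is visible of it).
- bot.mark_of(camera, target): "location" ([column, row] in pixels: a listed point, or the origin of a listed thing).
The state is a dict: "time": time; "q": joint angles; "qd": joint speeds; "joint_efforts": joint torques, N m; "ee_pos": TCP position; "tcp_rot": TCP orientation; "wrist_force": force on the tool from outside, world axes, zero at the start; "torque": the same for the moment, N m; "opening": finger opening in m; "grasp_force": force on a finger pad.
Only numpy, scipy, OpenCV 4.12 (cv2) and the standard library are available. Lean on these libraries where they do the work, as an engineer would, in place of code of your own. Each camera call takes 0.05 s, during which the arm holds its last target. There are 200 camera calls.

## Working session

There is one attempt and no reset: what is moved stays moved. The work goes in short steps, Python scripts to look and compute and a tool call to move; the robot and the scene stay as the last step left them, time stands still between calls to the robot, and variables do not carry over. Pictures are saved under pics/ and viewed, at most 10 in all, crops included, and the job is handed in when it is done.

Besides the shell and the picture viewer there is one more tool, called after ">>>" by a JSON object that holds its "method" and its "body". arm_command: Moves the arm, as the interface text tells. Its arguments: {"type":"object","properties":{"series":{"type":"array"},"hand":{"type":"number"},"grip_force":{"type":"number"}},"required":["series"]}

```bash
ls; mkdir -p pics
cat > h.py <<'E'
import numpy as np, cv2
from scipy.spatial.transform import Rotation as R
from workcell import bot
def ray(cam, px, im, obs=None):
    K=np.array(im["camera_matrix"]);d=im.get("distortion",None)
    x=np.linalg.solve(K,[px[0],px[1],1]); v=np.array([x[0],-x[1],-x[2]])
    if "T_tool_cam" in im:
        T=np.array(im["T_tool_cam"]); Rt=R.from_euler('xyz',obs["tcp_rot"],degrees=True).as_matrix()
        return Rt@T[:3,3]+obs["ee_pos"], Rt@T[:3,:3]@v
    o=np.array(im["orientation"]); Rc=R.from_euler('xyz',o,degrees=True).as_matrix() if o.size==3 else o
    return np.array(im["xyz"]), Rc@v
def at_z(cam,px,im,z,obs=None):
    c,v=ray(cam,px,im,obs); return c+v*(z-c[2])/v[2]
Z=dict(lever_knob=.082,pointer=.0135,stop_plate=.083,red_tab=.010)
def look(cam,names=Z,save=None):
    obs=bot.get_obs(); im=bot.camera(cam)
    if save: cv2.imwrite(save,im["color"])
    for n in names:
        for r in bot.mark_of(cam,n)[:2]:
            print(cam,n,round(r["confidence"],2),np.round(r["location"]),at_z(cam,r["location"],im,Z[n],obs).round(4))
    return im
E
python3 - <<'E'
from h import *
o=bot.get_obs(); print(o)
for c in ("top","side"):
    im=look(c,save=f"pics/{c}0.png"); print({k:v for k,v in im.items() if k!="color"})
E
```

```text
pics
{'time': 0.0, 'q': array([-6.93827723e+01,  5.00937228e+00,  1.00337689e+01,  9.50985568e+01,
        1.49487126e-04,  8.99987822e+01]), 'qd': array([ 0.01878841,  0.02069578, -0.01954862, -0.02861469,  0.03637611,
        0.12493917]), 'joint_efforts': array([-8.91180862e-04, -5.20385993e+01,  4.64802468e+01,  1.64211768e-02,
        4.14009332e-05,  1.84738028e-06]), 'ee_pos': array([ 0.19358804, -0.51456069,  0.2305935 ]), 'tcp_rot': array([-1.79925840e+02, -1.51063296e-04,  2.06184454e+01]), 'wrist_force': array([ 0.71288873,  0.92047635, -0.02667381]), 'torque': array([ 0.06505621, -0.09378345, -0.02554769]), 'grasp_force': 0.0, 'opening': 0.08540756033642566}
top lever_knob 0.81 [235. 156.] [0.5135 0.2689 0.082 ]
top pointer 0.59 [256. 206.] [0.4386 0.2379 0.0135]
top stop_plate 0.81 [277. 178.] [0.4753 0.1996 0.083 ]
top red_tab 0.54 [277. 178.] [0.4883 0.2009 0.01  ]
top red_tab 0.48 [225. 202.] [0.4478 0.2941 0.01  ]
{'camera_matrix': array([[532.87879724,   0.        , 277.28876163],
       [  0.        , 532.87879724, 199.94293738],
       [  0.        ,   0.        ,   1.        ]]), 'xyz': array([0.31570108, 0.18772568, 0.94598359]), 'orientation': array([  8.12188315,   0.87332828, -90.58327988])}
side lever_knob 0.89 [328. 238.] [0.5154 0.2663 0.082 ]
side pointer 0.65 [298. 231.] [0.4268 0.2424 0.0135]
side pointer 0.19 [289. 232.] [0.4236 0.2219 0.0135]
side stop_plate 0.64 [289. 232.] [0.4768 0.2    0.083 ]
side red_tab 0.38 [325. 231.] [0.4416 0.2996 0.01  ]
{'camera_matrix': array([[418.61646516,   0.        , 275.94355317],
       [  0.        , 418.61646516, 208.28347291],
       [  0.        ,   0.        ,   1.        ]]), 'xyz': array([ 0.9627967 , -0.0087026 ,  0.70924133]), 'orientation': array([43.3674906 , -0.66464282, 70.37790095])}
```

```bash
python3 -c "
import cv2
a=cv2.imread('pics/top0.png');b=cv2.imread('pics/side0.png')
a=cv2.resize(a[100:260,150:350],(800,640))[:, :];b=cv2.resize(b[150:300,220:420],(800,600))
cv2.imwrite('pics/c.png',cv2.resize(a,(740,592)))"
```

```text
(no output)
```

View pics/c.png

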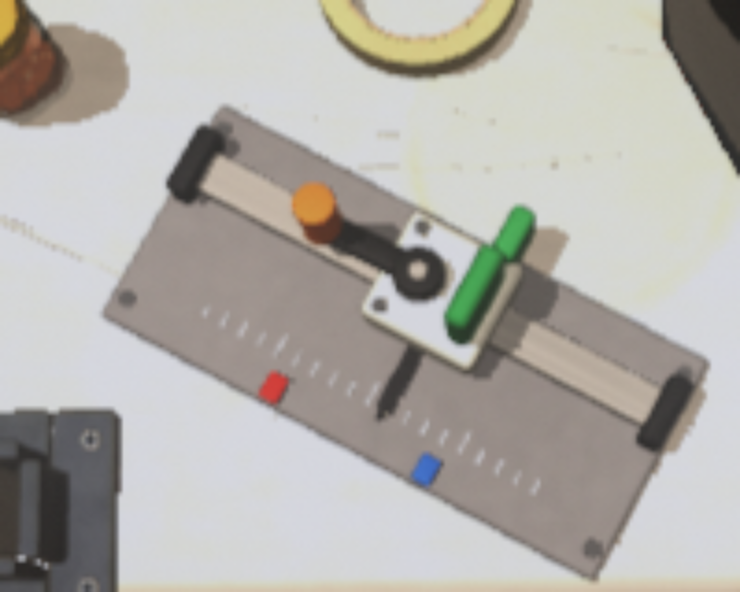

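View pics/side0.png

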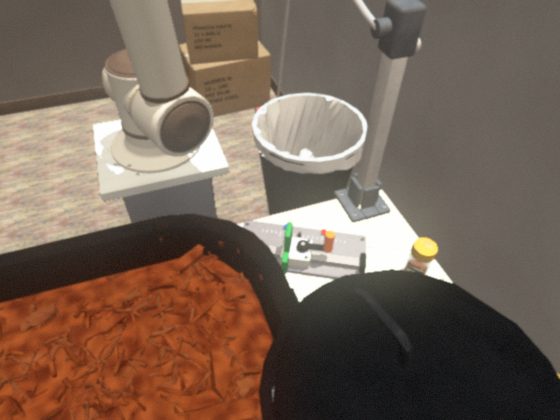

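The top view shows the red tab at about (224,205), the blue tab at (265,227), the pointer tip at (253,212) and the knob at (236,155). The side view shows a lamp post near the gauge's left end and large pots in the foreground.

Run:
```python
from h import *
im=bot.camera("top")
p=lambda u,v,z:at_z("top",(u,v),im,z)[:2]
s=3.7
f=lambda a,b,z:p(150+a/s,100+b/s,z)
red=f(274,388,.0125);blue=f(426,469,.0125);tip=f(381,413,.0135)
d=red-blue; print("red",red,"blue",blue,"tip",tip,"yaw of y",np.degrees(np.arctan2(d[1],d[0])))
e1=f(105,314,.01);e2=f(597,578,.01);d=e1-e2;print(e1,e2,np.linalg.norm(d),np.degrees(np.arctan2(d[1],d[0])))
k=p(235,156,.082);g=p(277,178,.083);print("knob",k,"plate",g)
y=d/np.linalg.norm(d);x=np.array([y[1],-y[0]])
print("x",x,"y",y,"tip->knob",x@(k-tip),y@(k-tip),"tip->plate",x@(g-tip),y@(g-tip),"tip->red",x@(red-tip),y@(red-tip))
print("postbase",p(150,210,0.02),p(182,260,.02))
```

```text
red [0.44143683 0.29492363] blue [0.40173028 0.22244659] tip [0.42865605 0.24368039] yaw of y 61.28386710178108
[0.47882655 0.37709535] [0.34942687 0.14215295] 0.2682204514219845 61.15525979017151
knob [0.51366952 0.2690723 ] plate [0.4754826  0.19973002]
x [ 0.87593023 -0.4824378 ] y [0.4824378  0.87593023] tip->knob 0.062215853964995266 0.0632552621636758 tip->plate 0.06222011229777854 -0.01590655229667097 tip->red -0.013526605523715643 0.051051432745423606
postbase [0.43291415 0.42436305] [0.34494836 0.36665156]
```

View pics/top0.png

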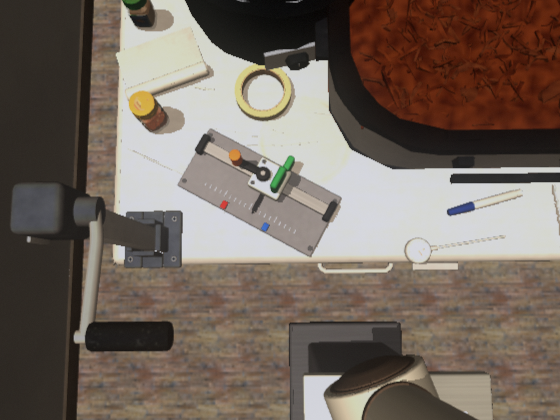

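The gauge frame has a yaw of about -28.8°, and the carriage must slide about +51 mm along y. I'll approach on the near side of the pan.

>>> {"method": "arm_command", "body": {"series": [[0.033, -0.036, 0, 0], [0.066, -0.072, 0, 0], [0.099, -0.108, 0, 0], [0.132, -0.144, 0, 0], [0.165, -0.18, 0, 0]], "hand": 0.05}}

```text
time: 1.05
ee_pos: [0.2849, -0.2865, 0.2314]
tcp_rot: [180.0, -0.0, 20.6]
wrist_force: [0.9, 0.6, 1.2]
opening: 0.0498
grasp_force: 0.0
```

```bash
python3 -c "
from h import *
o=bot.get_obs();print(o['time'],o['q'].round(1),o['ee_pos'].round(3),o['tcp_rot'].round(1))"
```

```text
1.05 [-45.2 -14.8  -8.3  96.5   0.  114.3] [ 0.285 -0.286  0.231] [180.   -0.   20.6]
```

>>> {"method": "arm_command", "body": {"series": [[0.025, -0.042, 0, -0.14], [0.05, -0.083, 0, -0.28], [0.075, -0.125, 0, -0.42], [0.1, -0.166, 0, -0.56], [0.126, -0.208, 0, -0.7]]}}

```text
time: 1.55
ee_pos: [0.3292, -0.0474, 0.2316]
tcp_rot: [179.9, -0.0, 61.0]
wrist_force: [2.0, 0.1, -0.4]
opening: 0.05
grasp_force: 0.0
```

>>> {"method": "arm_command", "body": {"series": [[0.043, -0.013, 0, -0.14], [0.086, -0.026, 0, -0.28], [0.13, -0.038, 0, -0.42], [0.173, -0.051, 0, -0.56], [0.216, -0.064, 0, -0.7]]}}

```text
time: 2.05
ee_pos: [0.3791, 0.1727, 0.2316]
tcp_rot: [179.9, -0.0, 101.2]
wrist_force: [1.5, -0.7, 0.3]
opening: 0.0504
grasp_force: 0.0
```

>>> {"method": "arm_command", "body": {"series": [[0.011, 0.016, 0, -0.14], [0.022, 0.033, 0, -0.28], [0.033, 0.049, 0, -0.42], [0.044, 0.066, 0, -0.56], [0.056, 0.082, 0, -0.7]]}}

```text
time: 2.55
ee_pos: [0.4498, 0.2416, 0.2313]
tcp_rot: [180.0, 0.0, 141.3]
wrist_force: [0.5, -0.3, -0.9]
opening: 0.05
grasp_force: 0.0
```

>>> {"method": "arm_command", "body": {"series": [[0, 0, 0, -0.09], [0, 0, 0, -0.18], [0, 0, 0, -0.18], [0, 0, 0, -0.18], [0, 0, 0, -0.18]]}}

```text
time: 3.05
ee_pos: [0.4492, 0.2409, 0.2314]
tcp_rot: [180.0, 0.0, 151.1]
wrist_force: [0.5, -0.2, -0.1]
opening: 0.0503
grasp_force: 0.0
```

```bash
python3 -c "
from h import *
o=bot.get_obs();print(o['time'],o['q'].round(1),o['ee_pos'].round(4),o['tcp_rot'].round(2))
im=look('wrist',save='pics/w1.png');print(im['T_tool_cam'])"
```

```text
3.05 [28.2 -0.6  4.4 94.9  0.  57.1] [0.4492 0.2409 0.2314] [1.7999e+02 1.0000e-02 1.5113e+02]
wrist lever_knob 0.91 [344. 245.] [0.5183 0.2691 0.082 ]
wrist pointer 0.63 [270. 157.] [0.4307 0.2434 0.0135]
wrist stop_plate 0.62 [252. 246.] [0.4805 0.2    0.083 ]
wrist stop_plate 0.18 [345. 246.] [0.5187 0.2693 0.083 ]
wrist red_tab 0.72 [320. 145.] [0.4444 0.2922 0.01  ]
[[ 5.31992032e-04  9.54374522e-01  2.98611769e-01  7.49592197e-02]
 [ 9.99999765e-01 -6.36562229e-04  2.52926621e-04  8.02203313e-04]
 [ 4.31471697e-04  2.98611564e-01 -9.54374637e-01 -1.42971170e-01]
 [ 0.00000000e+00  0.00000000e+00  0.00000000e+00  1.00000000e+00]]
```

View pics/w1.png

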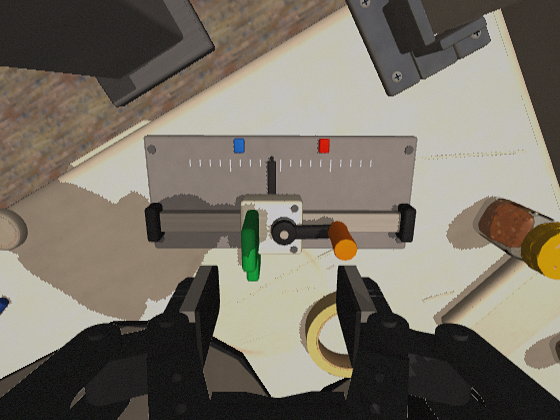

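The wrist view shows the base edge level, the knob at (344,245), the red tab at (323,146), the blue tab at (239,146) and the pointer tip at (271,157). The orientation is aligned, so I'll go over the knob, descend and grip.

>>> {"method": "arm_command", "body": {"series": [[-0.02, 0.025, 0, 0], [-0.04, 0.05, 0, 0], [-0.0465, 0.0565, 0.02, 0], [-0.0465, 0.0565, 0.06, 0], [-0.0465, 0.0565, 0.09, 0]]}}

```text
time: 3.8
ee_pos: [0.5172, 0.268, 0.1391]
tcp_rot: [-179.9, -0.0, 151.2]
wrist_force: [0.1, 0.7, -0.0]
opening: 0.0501
grasp_force: 0.0
```

>>> {"method": "arm_command", "body": {"series": [[0, 0, 0.025, 0], [0, 0, 0.05, 0], [0, 0, 0.07, 0], [0, 0, 0.077, 0], [0, 0, 0.077, 0]]}}

```text
time: 4.3
ee_pos: [0.5167, 0.2678, 0.0635]
tcp_rot: [-179.9, -0.1, 151.2]
wrist_force: [-0.2, 0.5, 0.2]
opening: 0.0501
grasp_force: 0.0
```

>>> {"method": "arm_command", "body": {"series": [[0, 0, 0, 0], [0, 0, 0, 0], [0, 0, 0, 0], [0, 0, 0, 0], [0, 0, 0, 0]], "hand": 0.0, "grip_force": 30}}

```text
time: 4.8
ee_pos: [0.5174, 0.2677, 0.0658]
tcp_rot: [180.0, 0.1, 151.2]
wrist_force: [-2.7, -4.0, 5.4]
opening: 0.0183
grasp_force: 29.1
```

>>> {"method": "arm_command", "body": {"series": [[0.008, -0.0006, -0.001, 0], [0.0157, -0.0025, -0.002, 0], [0.0231, -0.0057, -0.002, 0], [0.0299, -0.0099, -0.002, 0], [0.0359, -0.0152, -0.002, 0]]}}

```text
time: 5.3
ee_pos: [0.4784, 0.271, 0.0661]
tcp_rot: [-179.9, 0.1, 151.2]
wrist_force: [5.4, -8.2, -6.9]
opening: 0.0184
grasp_force: 29.7
```

>>> {"method": "arm_command", "body": {"series": [[0.0051, -0.0061, 0, 0], [0.0091, -0.013, 0, 0], [0.012, -0.0205, 0, 0], [0.0137, -0.0283, 0, 0], [0.014, -0.0318, 0, 0]]}}

```text
time: 5.8
ee_pos: [0.4517, 0.25, 0.0663]
tcp_rot: [180.0, 0.2, 151.2]
wrist_force: [7.8, -3.3, -10.2]
opening: 0.0186
grasp_force: 29.6
```

>>> {"method": "arm_command", "body": {"series": [[0, 0, 0, 0], [0, 0, 0, 0], [0, 0, -0.02, 0], [0, 0, -0.05, 0], [0, 0, -0.07, 0]], "hand": 0.04}}

```text
time: 6.3
ee_pos: [0.4511, 0.2515, 0.1386]
tcp_rot: [179.9, 0.0, 151.3]
wrist_force: [-0.6, 0.6, 0.1]
opening: 0.0402
grasp_force: 0.0
```

```bash
python3 -c "
from h import *
o=bot.get_obs();print(o['time'],o['q'].round(1),o['ee_pos'].round(4),o['tcp_rot'].round(2))
im=look('wrist',save='pics/w2.png')
look('top')"
```

```text
6.3 [29.1 -0.6 -5.9 84.6  0.  57.9] [0.4511 0.2515 0.1386] [1.7989e+02 4.0000e-02 1.5127e+02]
wrist lever_knob 0.63 [276. 233.] [0.4519 0.2514 0.082 ]
wrist pointer 0.45 [223. 307.] [0.5114 0.1677 0.0135]
wrist stop_plate 0.62 [224. 309.] [0.4802 0.1988 0.083 ]
wrist red_tab 0.64 [322. 168.] [0.4467 0.2934 0.01  ]
```

View pics/w2.png

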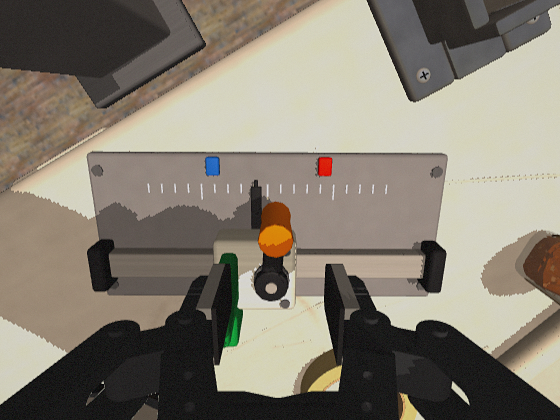

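The lever is wide open. The knob is at (276,240), the pointer tip at about (256,181), the red tab at (325,167) and the plate at (230,290).

```bash
python3 -c "
from h import *
o=bot.get_obs();im=bot.camera('wrist')
a=at_z('wrist',(325,167),im,.014,o);b=at_z('wrist',(256,181),im,.0135,o)
y=np.array([.482,.876]);print(a,b,(a-b)[:2]@y)"
```

```text
[0.44467008 0.29408928 0.014     ] [0.42968054 0.24480754 0.0135    ] 0.05039576289584859
```

>>> {"method": "arm_command", "body": {"series": [[-0.02, -0.013, 0, 0], [-0.04, -0.026, 0, 0], [-0.05, -0.033, 0.01, 0], [-0.05, -0.033, 0.035, 0], [-0.05, -0.033, 0.055, 0]]}}

```text
time: 7.35
ee_pos: [0.4786, 0.1974, 0.0794]
tcp_rot: [-180.0, -0.0, 151.2]
wrist_force: [0.8, 1.2, 0.2]
opening: 0.0397
grasp_force: 0.0
```

>>> {"method": "arm_command", "body": {"series": [[0, 0, 0.008, 0], [0, 0, 0.013, 0], [0, 0, 0.013, 0], [0, 0, 0.013, 0], [0, 0, 0.013, 0]]}}

```text
time: 7.85
ee_pos: [0.4792, 0.1982, 0.0692]
tcp_rot: [179.9, 0.1, 151.3]
wrist_force: [-0.3, -0.7, 0.1]
opening: 0.0402
grasp_force: 0.0
```

>>> {"method": "arm_command", "body": {"series": [[0, 0, 0, 0], [0, 0, 0, 0], [0, 0, 0, 0], [0, 0, 0, 0], [0, 0, 0, 0]], "hand": 0.0, "grip_force": 40}}

```text
time: 8.35
ee_pos: [0.479, 0.198, 0.0688]
tcp_rot: [180.0, 0.0, 151.2]
wrist_force: [-1.3, -1.0, 5.5]
opening: 0.0113
grasp_force: 40.9
```

>>> {"method": "arm_command", "body": {"series": [[0, 0.005, 0, 0], [0, 0.01, 0, 0], [0, 0.015, 0, 0], [0, 0.02, 0, 0], [0, 0.025, 0, 0]]}}

```text
time: 8.85
ee_pos: [0.4908, 0.2193, 0.0688]
tcp_rot: [-179.9, 0.0, 151.2]
wrist_force: [-3.4, -5.2, 7.0]
opening: 0.0113
grasp_force: 41.4
```

>>> {"method": "arm_command", "body": {"series": [[0, 0.006, 0, 0], [0, 0.012, 0, 0], [0, 0.018, 0, 0], [0, 0.023, 0, 0], [0, 0.0255, 0, 0]]}}

```text
time: 9.35
ee_pos: [0.5033, 0.2418, 0.0688]
tcp_rot: [-179.9, 0.1, 151.2]
wrist_force: [-2.4, -5.8, 7.1]
opening: 0.0115
grasp_force: 41.4
```

>>> {"method": "arm_command", "body": {"series": [[0, 0, 0, 0], [0, 0, 0, 0], [0, 0, -0.02, 0], [0, 0, -0.05, 0], [0, 0, -0.08, 0]], "hand": 0.04}}

```text
time: 9.85
ee_pos: [0.5026, 0.2421, 0.1486]
tcp_rot: [-180.0, -0.0, 151.3]
wrist_force: [0.0, 0.1, -0.9]
opening: 0.0401
grasp_force: 0.0
```

```bash
python3 -c "
from h import *
o=bot.get_obs();print(o['time'],o['q'].round(1),o['ee_pos'].round(4),o['tcp_rot'].round(2))
im=look('wrist',save='pics/w3.png')
look('top',['lever_knob','stop_plate'])"
```

```text
9.85 [25.7  5.2  1.2 86.   0.  54.5] [0.5026 0.2421 0.1486] [-1.7995e+02 -5.0000e-02  1.5126e+02]
wrist lever_knob 0.79 [340. 142.] [0.4758 0.2976 0.082 ]
wrist pointer 0.63 [302. 115.] [0.4571 0.2884 0.0135]
wrist stop_plate 0.86 [282. 228.] [0.5054 0.2445 0.083 ]
wrist red_tab 0.66 [303.  98.] [0.4472 0.2948 0.01  ]
```

View pics/w3.png

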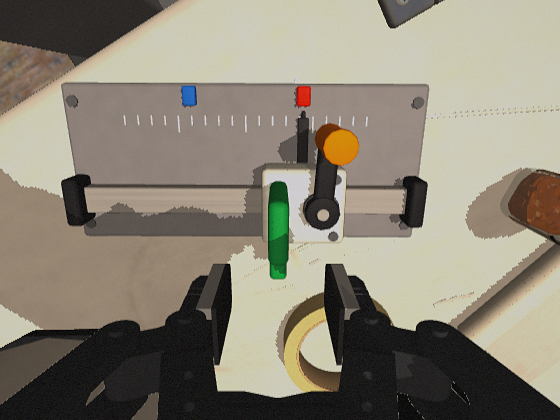

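The pointer tip at (303,113) lines up with the red tab at (303,96), so it is within about 1 mm. Next I'll regrip the knob.

>>> {"method": "arm_command", "body": {"series": [[0.02, 0.0135, 0, 0], [0.04, 0.027, 0, 0], [0.0495, 0.034, 0.01, 0], [0.0495, 0.034, 0.035, 0], [0.0495, 0.034, 0.06, 0]]}}

```text
time: 10.75
ee_pos: [0.4757, 0.2961, 0.0866]
tcp_rot: [-180.0, 0.0, 151.3]
wrist_force: [0.3, 0.4, 0.4]
opening: 0.04
grasp_force: 0.0
```

>>> {"method": "arm_command", "body": {"series": [[0, 0, 0.012, 0], [0, 0, 0.023, 0], [0, 0, 0.023, 0], [0, 0, 0.023, 0], [0, 0, 0.023, 0]]}}

```text
time: 11.25
ee_pos: [0.4766, 0.2961, 0.0664]
tcp_rot: [179.9, 0.0, 151.2]
wrist_force: [0.2, 0.6, 0.8]
opening: 0.0402
grasp_force: 0.0
```

>>> {"method": "arm_command", "body": {"series": [[0, 0, 0, 0], [0, 0, 0, 0], [0, 0, 0, 0], [0, 0, 0, 0], [0, 0, 0, 0]], "hand": 0.0, "grip_force": 25}}

```text
time: 11.75
ee_pos: [0.4763, 0.296, 0.0661]
tcp_rot: [179.9, 0.0, 151.2]
wrist_force: [-0.7, -0.9, 6.1]
opening: 0.0187
grasp_force: 24.4
```

>>> {"method": "arm_command", "body": {"series": [[-0.0006, 0.006, 0, 0], [-0.0024, 0.0133, 0, 0], [-0.0053, 0.0202, 0, 0], [-0.0092, 0.0266, 0, 0], [-0.014, 0.0323, 0, 0]]}}

```text
time: 12.25
ee_pos: [0.5045, 0.3168, 0.0659]
tcp_rot: [-180.0, 0.1, 151.2]
wrist_force: [-0.1, -7.5, 5.8]
opening: 0.0184
grasp_force: 24.8
```

>>> {"method": "arm_command", "body": {"series": [[-0.001, -0.001, 0, 0], [-0.0066, 0.0035, 0, 0], [-0.0129, 0.0075, 0, 0], [-0.0195, 0.0105, 0, 0], [-0.0265, 0.0125, 0, 0]]}}

```text
time: 12.75
ee_pos: [0.5333, 0.3161, 0.066]
tcp_rot: [179.9, -0.0, 151.3]
wrist_force: [-3.2, -0.1, 5.9]
opening: 0.0184
grasp_force: 24.8
```

>>> {"method": "arm_command", "body": {"series": [[-0.004, 0.0005, 0, 0], [-0.008, 0.0008, 0, 0], [-0.011, 0.001, 0, 0], [-0.012, 0.001, 0, 0], [-0.012, 0.001, 0, 0]]}}

```text
time: 13.25
ee_pos: [0.5431, 0.3117, 0.066]
tcp_rot: [179.9, -0.1, 151.3]
wrist_force: [-7.5, 3.0, 7.8]
opening: 0.0186
grasp_force: 24.9
```

>>> {"method": "arm_command", "body": {"series": [[0, 0, 0, 0], [0, 0, 0, 0], [0, 0, -0.02, 0], [0, 0, -0.06, 0], [0, 0, -0.1, 0]], "hand": 0.045}}

```text
time: 13.75
ee_pos: [0.5437, 0.3103, 0.1654]
tcp_rot: [-179.9, -0.1, 151.2]
wrist_force: [0.7, 0.4, 0.1]
opening: 0.045
grasp_force: 0.0
```

>>> {"method": "arm_command", "body": {"series": [[0.04, -0.02, -0.01, 0], [0.07, -0.04, -0.02, 0], [0.08, -0.05, -0.03, 0], [0.08, -0.05, -0.03, 0], [0.08, -0.05, -0.03, 0]]}}

```text
time: 14.25
ee_pos: [0.4504, 0.3055, 0.1952]
tcp_rot: [180.0, 0.0, 151.3]
wrist_force: [0.3, 0.4, 0.7]
opening: 0.0451
grasp_force: 0.0
```

```bash
python3 -c "
from h import *
o=bot.get_obs();print(o['time'],o['ee_pos'].round(4),o['wrist_force'])
im=look('wrist',save='pics/w4.png')"
```

```text
14.25 [0.4504 0.3055 0.1952] [0.28212191 0.35491869 0.74407841]
wrist lever_knob 0.93 [346. 300.] [0.5461 0.3154 0.082 ]
wrist pointer 0.82 [264. 195.] [0.4544 0.2897 0.0135]
wrist stop_plate 0.75 [243. 301.] [0.5069 0.2443 0.083 ]
wrist red_tab 0.65 [263. 187.] [0.4483 0.2926 0.01  ]
```

View pics/w4.png

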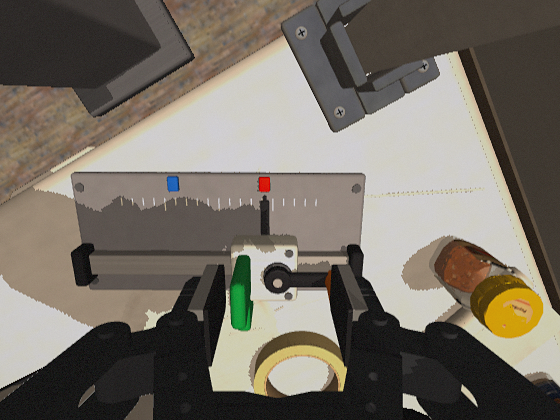

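The pointer at (264,198) is in line with the red tab at (264,184). The lever lies along the rail, and the gripper is clear.

```bash
python3 -c "
from workcell import bot
print(bot.job_done())"
```

```text
the job is handed in; nothing more can be done
None
```

The pointer stands at the red tab to within about 1 mm by the last wrist picture, the clamp lever is swung home along the rail, and the gripper is clear; I handed the job in after about 14 s, and it returned no verdict.

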